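# Guard shut, eccentric shaft held heavy side down

### The job

The exchange drive for the sieve shaker stands on the table with its yellow guard door open: push the door fully shut until its catch snaps in and holds it. Then take the black revolving handle, turn the handwheel once right round to feel on which side the unseen eccentric weight on its shaft pulls, and bring that heavy side straight down. Finish while you are still gripping the handle there and keeping the wheel still, with the heavy side down and the guard shut, so that a colleague can put in the transit lock; leave the wash bottle, hex key, spanner and star knob alone.

Things in the scene. Friction and masses are not known exactly. Their poses are not given: they have to be found in the camera images.
- drive: drive unit, fixed: steel base plate 190 (x) x 290 (y) x 14 mm, origin under it, 5 mm right of its middle; z up, -x is its front (towards the robot at yaw 0). Left: closed round grey case, radius 78 mm, top 0.23 m (eye bolt 0.27 m), with the handwheel in front. Right: grey gear case, y = -35 to -135 mm, 150 mm high, front opening at x = -72 mm with the yellow door
- guard_door (a joint): opening angle of the door, rad; 0 = shut on its catch, up to 1.6. Upright hinge at the gear case's outer right edge; the free edge swings out to the robot, so when open its outer face looks right. 90 mm wide, 122 mm high (from 21 mm above the table), 5 mm thick; stays where left. In the last 0.15 rad a spring roller resists (about 5 N at door_push), then snaps in and holds it
- door_hinge (a point): point on the hinge line of the door, 118 mm above the table; does not move with the door
- door_push (a point): point on the outer face of the door, 118 mm above the table, 55 mm from the hinge line and 36 mm from the free edge; moves with the door. The door's knob (20 mm across, 18 mm proud) lies 52 mm lower, near the free edge
- handwheel (a joint): angle of the handwheel, rad, endless; 0 = handle straight up, grows clockwise as the robot sees it (up, right, down, left). Unrelated to where the weight sits: a block of 0.7 to 0.9 kg, centre 42 mm off the axis, at an unknown angle each time, hidden in the closed case (up to 0.37 N m). Stiff seals (0.42 N m) hold the wheel where it is left: it is hard to turn as the weight rises, easy as it sinks
- wheel_axis (a point): point on the shaft axis, which runs along the drive's x, 155 mm above the table; does not move. The handle's grip point goes round it on a circle of 60 mm radius, square to the drive's x. Wheel, handle and counterweight are balanced among themselves
- handle_grip (a point): place to grip the black handle, on its centre line: a round bar 25 mm across, 88 mm long, parallel to the shaft, on the front of the wheel (aluminium disc 156 mm across); it revolves freely on its pin. The point lies 59 mm in front of the wheel's rim, 36 mm from the handle's free end, and goes round with the wheel
- wash_bottle: white wash bottle with red bent jet, 60 mm across, 174 mm high, standing; origin under it
- hex_key: grey hex key, 33 x 93 x 6 mm, lying; origin under its middle
- wrench_13: open-ended steel spanner, 25 x 154 x 6 mm, lying; origin under its middle
- star_knob: black five-lobed star knob, 38 mm across, 21 mm high, lying; origin under its middle

How it is judged (in metres and radians):
On the way, in this order (a step that is already met when the one before it is completed fails the run):
1. the guard door is shut and seated on its catch (value of joint guard_door below 0.02 rad), for 0.2 s.
2. with the guard shut, the handwheel has been turned once right round, either way ((value of joint handwheel above 5.7 rad or value of joint handwheel below -5.7 rad) and value of joint guard_door below 0.03 rad), for 0.1 s.
At the end, for the whole second after the job is handed in: the eccentric weight on the shaft lies straight below it within 0.30 rad (17 degrees), the fingers hold the handwheel's handle (contact force over 2 N), the wheel stands still, and the guard door is shut on its catch (under 0.02 rad) (angle between eccentric_c0's own z axis and vertical below 0.3 rad and contact force between the fingers and handwheel above 2 N and velocity of joint handwheel between -0.1 and 0.1 rad/s and value of joint guard_door below 0.02 rad); the arm keeps its last pose, push and grip.
It fails at once if the wash bottle is knocked or moved (distance of wash_bottle from where it was at the start of the episode above 0.03 m or angle between wash_bottle's own z axis and vertical above 0.5 rad).
It fails at once if the hex key, spanner or star knob is moved (distance of any of hex_key, wrench_13, star_knob from where it was at the start of the episode above 0.03 m).
It also fails if it takes over 72 s, if anything falls off the work surface, if the arm or the gripper's body presses on something with over 40 N, if the wrist force passes 120 N, or if a joint passes its speed limit or range.

### The arm

A 6-joint arm with a two-finger parallel gripper is mounted at the origin on a cart in front of the work surface, level with it; the furniture and walls round the work are solid. World frame = base frame: x ahead of the robot, y to its left, z up, the work surface at z = 0. Lengths are in mm, angles in rad, forces in N, time in s.
With the tool pointing down it reaches from about 350 to 875 mm from the base axis. Payload 4.2 kg.
Tool frame: the origin (TCP) lies on the centre line of the jaws, within the pads' length; the fingertips stand 22 mm ahead of it and the grasp point (between the pads) lies 3 mm ahead of it (arm.nose_length is the distance from the TCP to the fingertips, in mm); z points along the fingers, x is the direction in which the jaws open and shut, and the axes are right-handed (so a half turn about z gives the same grasp; the last joint's range is limited). The gripper opens to 85 mm and grips with 20 to 120 N. Pads are 22 mm wide; open, the fingers measure 114 mm over their backs; the gripper's body (76 mm by 85 mm) begins 54 mm behind the grasp point. The pads swing forward as they close: fully open they stand 13 mm farther back than shut.
Start: joints at [-0.87, 0.385, 0.008, 0, -1.194, -0.259], TCP at [267.241, -564.961, 253.312] pointing down, gripper open.
Joint ranges: [-3.14, 3.14], [-1.21, 2.06], [-1.07, 1.41], [-3.16, 2.05], [-2.99, -0.16], [-3.1, 3.1]. Speed limits (rad/s): [2.79, 2.79, 3.14, 3.14, 3.14, 3.14].

### API

Orientations are given as a unit quaternion [x, y, z, w].
In Python, from bench import telemetry, get_image, workorder, nets, arm gives the robot as it stands.
- The arm moves only by the tool apply_moves, never from a script. Its argument "steps" is a list of rows, each an object with "hand": the opening, from 0 (shut) to 1 (fully open); "xyz": the shift along the tool's x, y, z in cm, a list of three; "delta_rot": the turn, a rotation vector about the tool's x, y, z in rad, a list of three. In form: [{"hand": hand, "xyz": [x, y, z], "delta_rot": [wx, wy, wz]}, ...]. A call has 1 to 12 rows; each row is the pose to reach, as a shift and turn from the pose commanded when the call began, along the tool's axes at that moment; what a row does not reach only later rows make up. A row lasts 1/12 s, in which the tool goes at most 41.7 mm and 7.16 degrees, less where a joint would pass 70% of its speed; a pose out of reach is approached as far as the arm can. A call with a gripper value outside its range is refused whole. The fingers move at their own pace and stop on an object; the grip force is fixed at half the most. Time passes only in rows, so rows that repeat a pose let the fingers close. It gives the time, the measured TCP pose, the force and the opening at its end, in the units of the state.
- telemetry.read_state(): the state, without advancing time (a new reading comes with each control period).
- get_image(name): name is "side" or "top"; returns a dict with "frame" (420x560x3 uint8, blue, green, red), "fx", "fy", "cx", "cy" (pixels), "origin" and "orientation" of the camera in the world. Camera axes: x right, y down, z forward; pixel columns grow to the right and rows downward; lengths in mm; the calibration is good to about 2 mm. A picture is of the moment at which its call begins. There is no depth.
- workorder.job_done(): hands the job in, once; it reports no verdict.
Trained networks look in a picture, given as the dict that the camera call returned (one of the last four; its "shot" number tells which), for a name from the list of things; names that differ only in an ending like _2 or _b are one class to them, and where a whole thing is asked for, a point or a joint stands for the part that bears it (a point fixed in the world has none). Each returns a list of dicts, best first, with "confidence" (0 to 1); they miss things now and then, are a little off and sometimes report something else, mostly with a low value. They report only what shows in the picture. A call takes as long as a camera call.
- nets.recognise(picture, label): "xyz" ([x, y, z] in mm, in world coordinates, good to about 4 mm: the middle of the surface that is visible of it).
- nets.outline_of(picture, label): "pixels" (420x560 bool, what is visible of it).
- nets.pinpoint(picture, label): "xyz" ([x, y, z] in mm, in world coordinates, good to about 4 mm: a listed point, or the origin of a listed thing).
The state is a dict: "clock": time; "joints": joint angles; "joint_vel": joint speeds; "joint_efforts": joint torques, N m; "position": TCP position; "ee_rot": TCP orientation; "contact_force": force on the tool from outside, world axes, zero at the start; "wrist_torque": the same for the moment, N m; "gripper_width": finger opening in mm.
Only numpy, scipy, OpenCV 4.12 (cv2) and the standard library are available. Lean on these libraries where they do the work, as an engineer would, in place of code of your own. Each camera call takes 0.05 s, during which the arm holds its last target.

## Working session

There is one attempt and no reset: what is moved stays moved. The work goes in short steps, Python scripts to look and compute and a tool call to move; the robot and the scene stay as the last step left them, time stands still between calls to the robot, and variables do not carry over. Pictures are saved under pics/ and viewed, and the job is handed in when it is done.

Besides the shell and the picture viewer there is one more tool, called after "Emit:" by a JSON object that holds its "method" and its "body". apply_moves: Moves the arm, as the interface text tells. Its arguments: {"type":"object","properties":{"steps":{"type":"array"}},"required":["steps"]}

```bash
mkdir -p pics; ls; cat > h.py <<'E'
import numpy as np,cv2
from bench import telemetry,get_image,workorder,nets,arm
from scipy.spatial.transform import Rotation as R
def show(n,f):
    p=get_image(n); cv2.imwrite('pics/'+f,p['frame']); return p
def st():
    s=telemetry.read_state()
    for k in s: print(k,np.round(s[k],3).tolist())
    return s
E
python3 - <<'E'
from h import *
st(); print([a for a in dir(arm) if a[0]!='_'])
for n in ['side','top']:
    p=show(n,n+'0.png'); print(n,p['origin'],p['orientation'],p['fx'])
    for l in ['drive','door_hinge','door_push','wheel_axis','handle_grip','wash_bottle','hex_key','wrench_13','star_knob']:
        r=nets.pinpoint(p,l); print(l,[(np.round(q['xyz'],1).tolist(),round(q['confidence'],2)) for q in r[:2]])
E
```

```text
pics
clock 0.0
joints [-0.87, 0.386, 0.007, -0.0, -1.194, -0.259]
joint_vel [0.0, -0.001, -0.001, -0.001, 0.001, -0.0]
joint_efforts [0.0, -39.228, 18.84, 4.186, -0.005, 0.0]
position [267.008, -564.503, 252.212]
ee_rot [0.535, 0.845, 0.001, -0.001]
contact_force [0.396, 0.534, -0.343]
wrist_torque [0.037, 0.001, 0.035]
gripper_width 84.983
['IKError', 'nose_length']
side [ 531.98321817 -743.40761174  642.24737724] [ 0.88809651 -0.00425164  0.01374637 -0.45943177] 404.0393915726877
drive [([521.4, -349.2, 115.4], 0.32)]
door_hinge [([525.3, -351.1, 113.7], 0.75)]
door_push [([476.5, -325.2, 119.3], 0.61)]
wheel_axis []
handle_grip [([464.9, -123.6, 208.5], 0.93)]
wash_bottle [([426.7, 171.0, 0.1], 0.83)]
hex_key [([394.7, -90.0, 0.4], 0.68)]
wrench_13 [([416.0, 28.0, -1.9], 0.49)]
star_knob [([411.4, -324.6, 5.8], 0.57), ([469.3, -124.7, 209.1], 0.24)]
top [ 361.44886529  -80.4225786  1120.68814188] [-0.70313508  0.70525216 -0.05743495  0.07015463] 400.2749635643586
drive [([626.7, -234.2, 1.2], 0.56)]
door_hinge [([525.8, -349.9, 115.7], 0.62)]
door_push [([478.6, -319.6, 115.7], 0.77)]
wheel_axis []
handle_grip [([466.3, -122.4, 212.9], 0.93)]
wash_bottle [([425.8, 169.2, -3.2], 0.96)]
hex_key [([393.9, -84.2, -0.2], 0.54)]
wrench_13 [([417.3, 32.9, -2.3], 0.57)]
star_knob [([416.0, -330.8, -0.5], 0.51)]
```

View pics/side0.png

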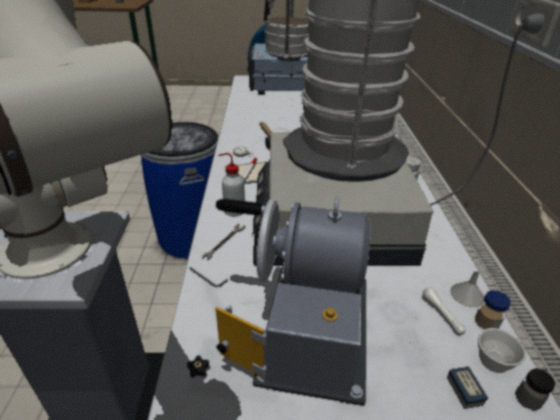

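View pics/top0.png

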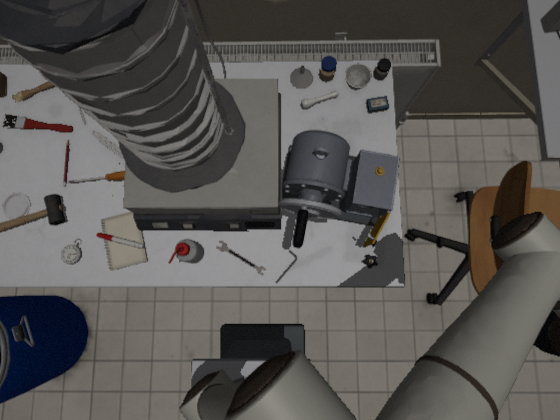

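```bash
python3 - <<'E'
import cv2
a=cv2.imread('pics/top0.png')[110:290,250:430]; cv2.imwrite('pics/c1.png',cv2.resize(a,(720,600) if 0 else (594,594),interpolation=cv2.INTER_CUBIC))
a=cv2.imread('pics/side0.png')[180:410,170:390]; cv2.imwrite('pics/c2.png',cv2.resize(a,(572,598),interpolation=cv2.INTER_CUBIC))
E
```

```text
(no output)
```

View pics/c1.png

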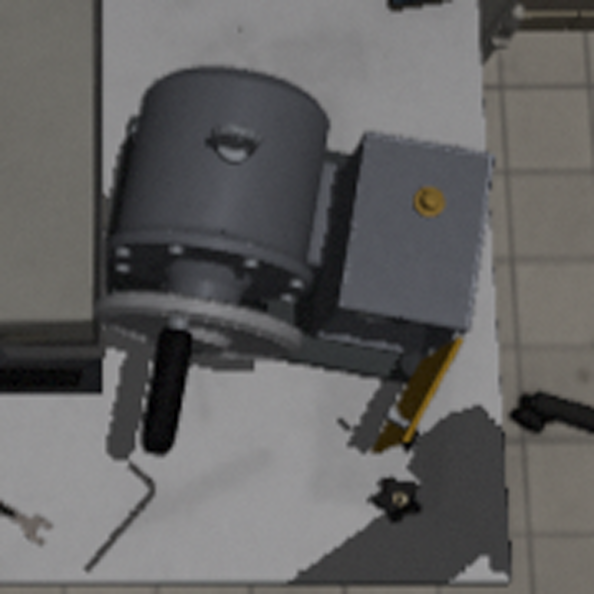

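View pics/c2.png

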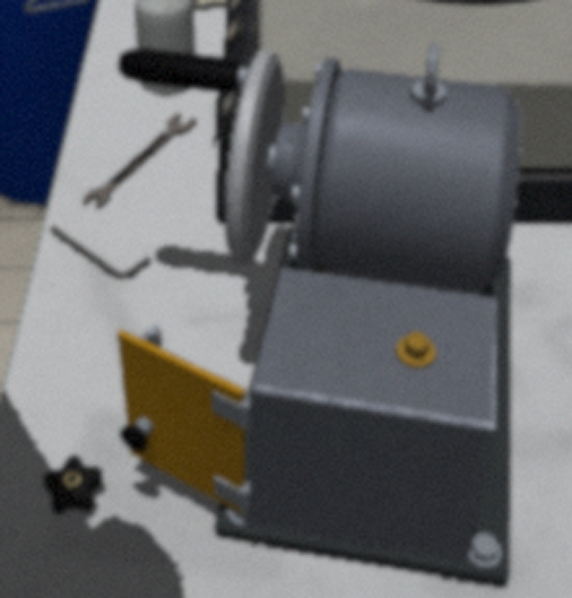

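```bash
cat >> h.py <<'E'
def ray(p,u,v,z):
    M=R.from_quat(p['orientation']).as_matrix(); d=M@np.array([(u-p['cx'])/p['fx'],(v-p['cy'])/p['fy'],1]); o=np.array(p['origin'])
    return o+d*(z-o[2])/d[2]
E
python3 - <<'E'
from h import *
p=get_image('top')
f=lambda x,y,z:ray(p,250+x/3.3,110+y/3.3,z)
c=[f(*q,150) for q in [(368,133),(490,155),(468,330),(338,308)]]
print(np.round(c,1))
for i,j in [(0,1),(3,2),(0,3),(1,2)]:
    d=c[j]-c[i]; print(np.linalg.norm(d),np.degrees(np.arctan2(d[1],d[0])))
print('bolt',f(235,150,235),f(235,145,255),'disc',f(97,308,155),f(303,347,155),'handle ends',f(178,335,211),f(157,440,211))
E
```

```text
[[ 680.7 -284.4  150. ]
 [ 662.6 -376.   150. ]
 [ 527.8 -352.1  150. ]
 [ 544.9 -256.6  150. ]]
93.39227748813397 -101.18241461202867
97.00435616059443 -100.13516974362281
138.67734095292056 168.43672864932793
136.92745631890946 169.9365897345006
bolt [ 641.10269429 -173.79952173  235.        ] [ 638.33073025 -171.77113077  255.        ] disc [544.77694475 -77.0008116  155.        ] [ 514.75314338 -228.88579211  155.        ] handle ends [ 514.70571142 -133.61652217  211.        ] [ 441.54521421 -118.10018949  211.        ]
```

```bash
cat >> h.py <<'E'
import json
yaw=np.radians(-11); a=np.array([np.cos(yaw),np.sin(yaw),0]); l=np.array([-np.sin(yaw),np.cos(yaw),0]); Z=np.array([0,0,1.])
QT=R.from_matrix(np.column_stack([l,a,-Z]))
def rel(p0,q0,p1,q1=QT):
    q0=R.from_quat(q0) if not isinstance(q0,R) else q0
    return np.round(q0.inv().apply(np.array(p1)-p0)/10,2).tolist(), np.round((q0.inv()*q1).as_rotvec(),3).tolist()
E
python3 - <<'E'
from h import *
s=telemetry.read_state()
print(rel([267.2,-565,253.3],s['ee_rot'],[455,-365,240]),rel([267.2,-565,253.3],s['ee_rot'],[455,-365,122]))
E
```

```text
([10.05, 25.53, 1.33], [0.0, 0.0, 0.634]) ([10.05, 25.53, 13.13], [0.0, 0.0, 0.634])
```

Emit:
{"method": "apply_moves", "body": {"steps": [{"hand": 0,"xyz": [10.05,25.5,1.3],"delta_rot": [0,0,0.634]},{"hand": 0,"xyz": [10.05,25.5,1.3],"delta_rot": [0,0,0.634]},{"hand": 0,"xyz": [10.05,25.5,1.3],"delta_rot": [0,0,0.634]},{"hand": 0,"xyz": [10.05,25.5,1.3],"delta_rot": [0,0,0.634]},{"hand": 0,"xyz": [10.05,25.5,1.3],"delta_rot": [0,0,0.634]},{"hand": 0,"xyz": [10.05,25.5,1.3],"delta_rot": [0,0,0.634]},{"hand": 0,"xyz": [10.05,25.5,1.3],"delta_rot": [0,0,0.634]},{"hand": 0,"xyz": [10.05,25.5,1.3],"delta_rot": [0,0,0.634]},{"hand": 0,"xyz": [10.05,25.5,5],"delta_rot": [0,0,0.634]},{"hand": 0,"xyz": [10.05,25.5,9],"delta_rot": [0,0,0.634]},{"hand": 0,"xyz": [10.05,25.5,13.1],"delta_rot": [0,0,0.634]},{"hand": 0,"xyz": [10.05,25.5,13.1],"delta_rot": [0,0,0.634]}]}}

```text
clock: 2.05
position: [449.9, -362.2, 114.3]
ee_rot: [0.772, 0.635, -0.003, -0.008]
contact_force: [-1.3, -0.7, -0.4]
gripper_width: -0.2
```

```bash
python3 - <<'E'
from h import *
st()
for n in ['side','top']:
    p=show(n,n+'1.png')
    for k in ['door_hinge','door_push','handle_grip']:
        r=nets.pinpoint(p,k); print(n,k,[(np.round(q['xyz'],1).tolist(),round(q['confidence'],2)) for q in r[:1]])
E
```

```text
clock 2.05
joints [-0.399, 0.447, -0.277, -0.003, -0.863, -1.364]
joint_vel [-0.006, -0.075, 0.105, 0.051, -0.122, 0.0]
joint_efforts [0.643, -42.22, 18.081, 4.197, 0.812, 0.002]
position [449.871, -362.214, 114.341]
ee_rot [0.772, 0.635, -0.003, -0.008]
contact_force [-1.34, -0.74, -0.445]
wrist_torque [0.041, 0.202, -0.036]
gripper_width -0.162
side door_hinge [([523.9, -348.0, 117.0], 0.6)]
side door_push [([475.2, -322.8, 118.5], 0.73)]
side handle_grip [([464.7, -122.4, 210.8], 0.74)]
top door_hinge []
top door_push [([478.7, -323.0, 118.4], 0.46)]
top handle_grip [([469.1, -121.0, 212.1], 0.74)]
```

View pics/side1.png

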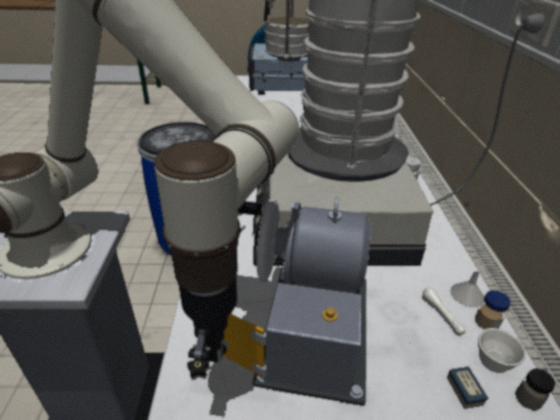

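```bash
python3 - <<'E'
from h import *
C=np.array([455,-365,122.]);H=np.array([525,-349.5,122])
for ph in [75,68,60,52,44,36,29,22,16,10,5,0,-3]:
    t=np.radians(79+ph); d=np.array([np.cos(t),np.sin(t),0]); n=np.array([-np.sin(t),np.cos(t),0])
    print(ph,rel(C,QT,H+55*d+12*n)[0])
E
```

```text
75 [3.12, 0.95, 0.0]
68 [3.8, 1.03, 0.0]
60 [4.57, 1.21, 0.0]
52 [5.3, 1.5, 0.0]
44 [5.98, 1.89, 0.0]
36 [6.6, 2.37, 0.0]
29 [7.09, 2.86, 0.0]
22 [7.51, 3.4, 0.0]
16 [7.81, 3.91, 0.0]
10 [8.07, 4.44, 0.0]
5 [8.23, 4.9, 0.0]
0 [8.36, 5.38, 0.0]
-3 [8.41, 5.67, 0.0]
```

Emit:
{"method": "apply_moves", "body": {"steps": [{"hand": 0,"xyz": [1.5,0.5,0],"delta_rot": [0,0,0]},{"hand": 0,"xyz": [3.1,0.95,0],"delta_rot": [0,0,0]},{"hand": 0,"xyz": [3.8,1.0,0],"delta_rot": [0,0,0]},{"hand": 0,"xyz": [4.6,1.2,0],"delta_rot": [0,0,0]},{"hand": 0,"xyz": [5.3,1.5,0],"delta_rot": [0,0,0]},{"hand": 0,"xyz": [6.0,1.9,0],"delta_rot": [0,0,0]},{"hand": 0,"xyz": [6.6,2.4,0],"delta_rot": [0,0,0]},{"hand": 0,"xyz": [7.1,2.9,0],"delta_rot": [0,0,0]},{"hand": 0,"xyz": [7.5,3.4,0],"delta_rot": [0,0,0]},{"hand": 0,"xyz": [7.8,3.9,0],"delta_rot": [0,0,0]},{"hand": 0,"xyz": [8.0,4.2,0],"delta_rot": [0,0,0]},{"hand": 0,"xyz": [8.1,4.4,0],"delta_rot": [0,0,0]}]}}

```text
clock: 3.45
position: [512.9, -293.6, 121.6]
ee_rot: [0.772, 0.636, -0.001, -0.001]
contact_force: [-3.3, -0.4, 0.8]
gripper_width: 0.2
```

```bash
python3 - <<'E'
from h import *
st(); show('side','side2.png')
p=show('top','top2.png')
E
```

```text
clock 3.45
joints [-0.246, 0.452, -0.246, -0.0, -0.875, -1.517]
joint_vel [0.014, 0.023, 0.034, 0.0, -0.031, -0.021]
joint_efforts [1.553, -38.764, 17.144, 3.371, 0.937, -0.007]
position [512.891, -293.623, 121.632]
ee_rot [0.772, 0.636, -0.001, -0.001]
contact_force [-3.304, -0.371, 0.78]
wrist_torque [-0.23, 1.0, 0.033]
gripper_width 0.155
```

View pics/side2.png

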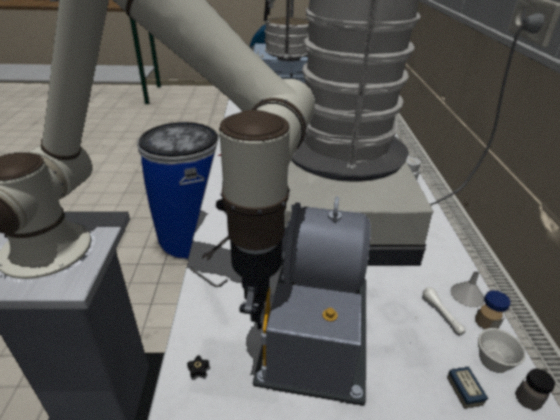

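Emit:
{"method": "apply_moves", "body": {"steps": [{"hand": 0,"xyz": [0.1,0.3,0],"delta_rot": [0,0,0]},{"hand": 0,"xyz": [0.2,0.6,0],"delta_rot": [0,0,0]},{"hand": 0,"xyz": [0.2,0.9,0],"delta_rot": [0,0,0]},{"hand": 0,"xyz": [0.2,1.1,0],"delta_rot": [0,0,0]},{"hand": 0,"xyz": [0.2,1.1,0],"delta_rot": [0,0,0]},{"hand": 0,"xyz": [0.2,1.1,0],"delta_rot": [0,0,0]}]}}

```text
clock: 4.05
position: [520.3, -293.3, 121.1]
ee_rot: [0.772, 0.635, -0.003, -0.005]
contact_force: [-10.5, 1.1, 2.6]
gripper_width: 0.2
```

```bash
python3 - <<'E'
from h import *
p=get_image('side'); r=nets.pinpoint(p,'door_push'); print([(q['xyz'],q['confidence']) for q in r[:1]])
f=p['frame'][230:410,220:390]; cv2.imwrite('pics/c3.png',cv2.resize(f,None,fx=3.3,fy=3.3,interpolation=cv2.INTER_CUBIC))
E
```

```text
[([533.2, -295.5, 120.4], 0.49)]
```

View pics/c3.png

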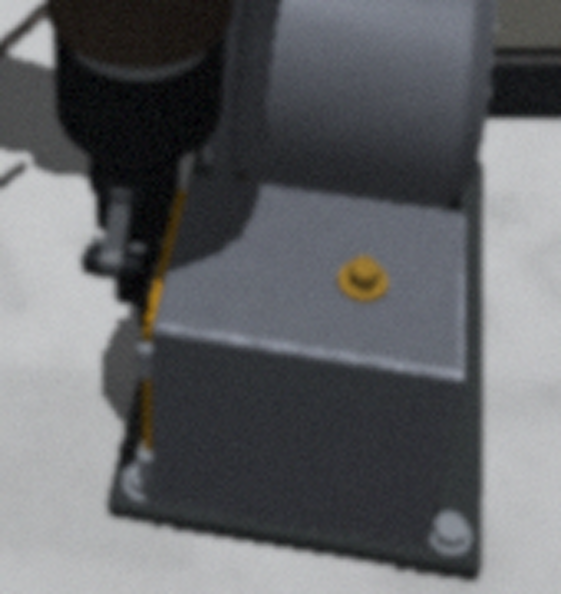

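Emit:
{"method": "apply_moves", "body": {"steps": [{"hand": 0,"xyz": [0,0.3,0],"delta_rot": [0,0,0]},{"hand": 0,"xyz": [0,0.6,0],"delta_rot": [0,0,0]},{"hand": 0,"xyz": [0,0.8,0],"delta_rot": [0,0,0]},{"hand": 0,"xyz": [0,0.8,0],"delta_rot": [0,0,0]}]}}

```text
clock: 4.48
position: [520.2, -293.1, 119.8]
ee_rot: [0.773, 0.634, -0.008, -0.013]
contact_force: [-25.3, 6.6, 7.9]
gripper_width: 0.2
```

Emit:
{"method": "apply_moves", "body": {"steps": [{"hand": 0,"xyz": [0,-3,0],"delta_rot": [0,0,0]},{"hand": 0,"xyz": [0,-6,-1],"delta_rot": [0,0,0]},{"hand": 0,"xyz": [0,-9.8,-4],"delta_rot": [0,0,0]},{"hand": 0,"xyz": [0,-9.8,-8],"delta_rot": [0,0,0]},{"hand": 0.3,"xyz": [0,-9.8,-12],"delta_rot": [0,0,0]},{"hand": 0.6,"xyz": [1,-9.8,-15.3],"delta_rot": [0,0,0]},{"hand": 0.8,"xyz": [5,-9.8,-15.3],"delta_rot": [0,0,0]},{"hand": 0.8,"xyz": [9,-9.8,-15.3],"delta_rot": [0,0,0]},{"hand": 0.8,"xyz": [13,-9.8,-15.3],"delta_rot": [0,0,0]},{"hand": 0.8,"xyz": [15.7,-9.8,-15.3],"delta_rot": [0,0,0]},{"hand": 0.8,"xyz": [15.7,-9.8,-15.3],"delta_rot": [0,0,0]}]}}

```text
clock: 5.4
position: [468.4, -119.1, 276.5]
ee_rot: [0.77, 0.638, 0.002, 0.001]
contact_force: [-0.2, -0.0, -0.5]
gripper_width: 68.7
```

```bash
python3 - <<'E'
from h import *
st()
for n in ['side','top']:
    p=show(n,n+'4.png')
    for k in ['door_hinge','door_push','handle_grip']:
        r=nets.pinpoint(p,k); print(n,k,[(np.round(q['xyz'],1).tolist(),round(q['confidence'],2)) for q in r[:1]])
    if n=='side': cv2.imwrite('pics/c4.png',cv2.resize(p['frame'][170:400,180:400],None,fx=2.6,fy=2.6,interpolation=cv2.INTER_CUBIC))
E
```

```text
clock 5.4
joints [0.088, 0.121, -0.291, -0.001, -1.153, -1.845]
joint_vel [-0.065, 0.011, 0.001, 0.015, -0.013, 0.066]
joint_efforts [1.108, -25.196, 18.606, 4.023, 0.04, -0.285]
position [468.411, -119.099, 276.511]
ee_rot [0.77, 0.638, 0.002, 0.001]
contact_force [-0.151, -0.01, -0.458]
wrist_torque [0.002, 0.028, 0.052]
gripper_width 68.657
side door_hinge [([526.2, -347.8, 110.8], 0.65)]
side door_push [([534.6, -292.8, 120.3], 0.59)]
side handle_grip [([464.2, -122.0, 211.2], 0.73)]
top door_hinge [([524.3, -351.6, 117.6], 0.88)]
top door_push [([535.2, -291.6, 119.2], 0.62)]
top handle_grip [([466.7, -121.2, 214.5], 0.51)]
```

View pics/c4.png

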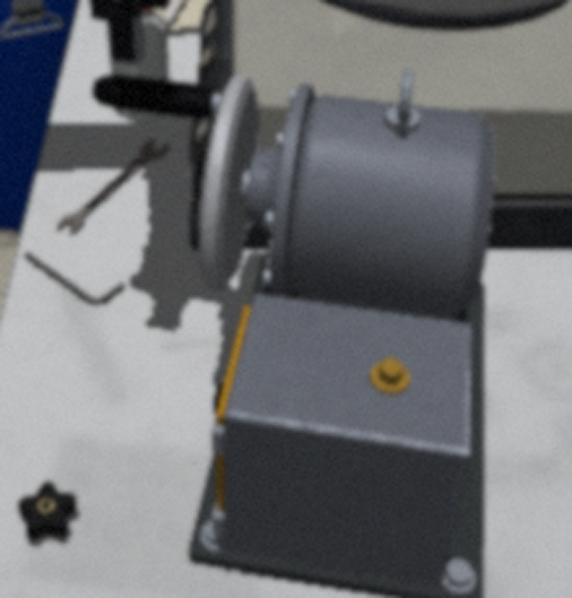

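View pics/top4.png

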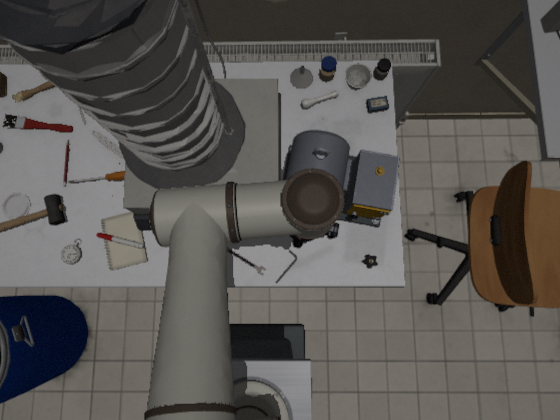

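View pics/side4.png

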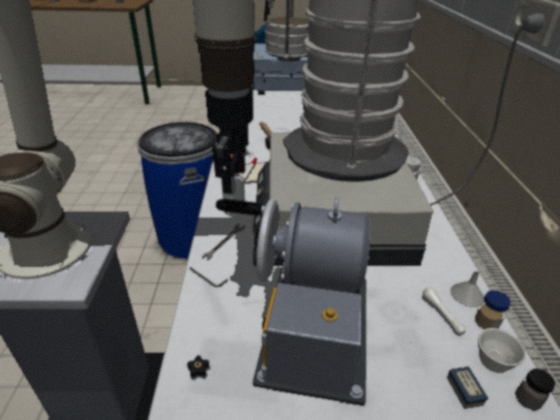

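Emit:
{"method": "apply_moves", "body": {"steps": [{"hand": 0.8,"xyz": [0,0,0],"delta_rot": [0,0,0]},{"hand": 0.8,"xyz": [0,0,2],"delta_rot": [0,0,0]},{"hand": 0.8,"xyz": [0,0,4],"delta_rot": [0,0,0]},{"hand": 0.8,"xyz": [0,0,6],"delta_rot": [0,0,0]},{"hand": 0.8,"xyz": [0,0,6],"delta_rot": [0,0,0]},{"hand": 0.8,"xyz": [0,0,6],"delta_rot": [0,0,0]}]}}

```text
clock: 6.3
position: [465.9, -123.3, 214.9]
ee_rot: [0.772, 0.636, -0.001, -0.0]
contact_force: [0.7, -0.2, 0.3]
gripper_width: 68.4
```

```bash
python3 - <<'E'
from h import *
st()
p=get_image('side'); cv2.imwrite('pics/c5.png',cv2.resize(p['frame'][120:300,160:360],None,fx=3.3,fy=3.3,interpolation=cv2.INTER_CUBIC)[:590])
E
```

```text
clock 6.3
joints [0.08, 0.177, -0.389, 0.001, -1.007, -1.843]
joint_vel [0.003, -0.025, 0.046, 0.015, -0.002, 0.0]
joint_efforts [-0.039, -25.614, 16.177, 3.551, -0.009, -0.0]
position [465.943, -123.297, 214.896]
ee_rot [0.772, 0.636, -0.001, -0.0]
contact_force [0.715, -0.163, 0.292]
wrist_torque [0.038, -0.046, -0.005]
gripper_width 68.377
```

View pics/c5.png

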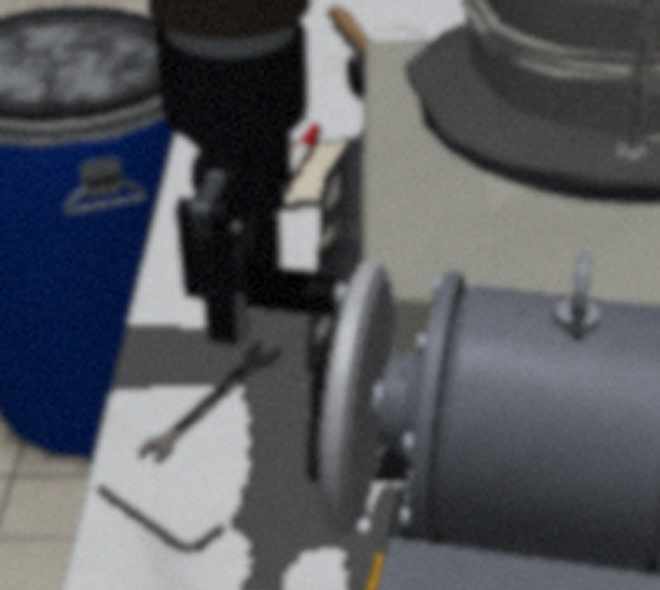

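Emit:
{"method": "apply_moves", "body": {"steps": [{"hand": 0,"xyz": [0,0,0],"delta_rot": [0,0,0]},{"hand": 0,"xyz": [0,0,0],"delta_rot": [0,0,0]},{"hand": 0,"xyz": [0,0,0],"delta_rot": [0,0,0]},{"hand": 0,"xyz": [0,0,0],"delta_rot": [0,0,0]},{"hand": 0,"xyz": [0,0,0],"delta_rot": [0,0,0]},{"hand": 0,"xyz": [0,0,0],"delta_rot": [0,0,0]},{"hand": 0,"xyz": [0,0,0],"delta_rot": [0,0,0]},{"hand": 0,"xyz": [0,0,0],"delta_rot": [0,0,0]}]}}

```text
clock: 7.02
position: [466.7, -122.9, 216.2]
ee_rot: [0.772, 0.636, 0.0, 0.001]
contact_force: [-1.5, 1.7, 6.2]
gripper_width: 23.2
```

```bash
cat > t.py <<'E'
import sys,numpy as np
# args: start theta, end theta, n, [cx cz r]
t0,t1,n=float(sys.argv[1]),float(sys.argv[2]),int(sys.argv[3])
r=float(sys.argv[4]) if len(sys.argv)>4 else 6.0
p=lambda t:np.array([-r*np.sin(t),0,-r*np.cos(t)])
print(', '.join('{"hand": 0, "xyz": %s, "delta_rot": [0, 0, 0]}'%np.round(p(t)-p(t0),1+1).tolist() for t in np.linspace(t0,t1,n+1)[1:]))
E
python3 t.py -0.29 0.24 5;python3 t.py 0.24 0.76 5;python3 t.py 0.76 1.28 5
```

```text
{"hand": 0, "xyz": [-0.62, 0.0, -0.15], "delta_rot": [0, 0, 0]}, {"hand": 0, "xyz": [-1.25, 0.0, -0.23], "delta_rot": [0, 0, 0]}, {"hand": 0, "xyz": [-1.88, 0.0, -0.25], "delta_rot": [0, 0, 0]}, {"hand": 0, "xyz": [-2.52, 0.0, -0.2], "delta_rot": [0, 0, 0]}, {"hand": 0, "xyz": [-3.14, 0.0, -0.08], "delta_rot": [0, 0, 0]}
{"hand": 0, "xyz": [-0.6, 0.0, 0.18], "delta_rot": [0, 0, 0]}, {"hand": 0, "xyz": [-1.17, 0.0, 0.42], "delta_rot": [0, 0, 0]}, {"hand": 0, "xyz": [-1.72, 0.0, 0.72], "delta_rot": [0, 0, 0]}, {"hand": 0, "xyz": [-2.23, 0.0, 1.07], "delta_rot": [0, 0, 0]}, {"hand": 0, "xyz": [-2.71, 0.0, 1.48], "delta_rot": [0, 0, 0]}
{"hand": 0, "xyz": [-0.43, 0.0, 0.45], "delta_rot": [0, 0, 0]}, {"hand": 0, "xyz": [-0.81, 0.0, 0.95], "delta_rot": [0, 0, 0]}, {"hand": 0, "xyz": [-1.14, 0.0, 1.48], "delta_rot": [0, 0, 0]}, {"hand": 0, "xyz": [-1.4, 0.0, 2.04], "delta_rot": [0, 0, 0]}, {"hand": 0, "xyz": [-1.61, 0.0, 2.63], "delta_rot": [0, 0, 0]}
```

Emit:
{"method": "apply_moves", "body": {"steps": [{"hand": 0,"xyz": [-0.62,0.0,-0.15],"delta_rot": [0,0,0]},{"hand": 0,"xyz": [-1.25,0.0,-0.23],"delta_rot": [0,0,0]},{"hand": 0,"xyz": [-1.88,0.0,-0.25],"delta_rot": [0,0,0]},{"hand": 0,"xyz": [-2.52,0.0,-0.2],"delta_rot": [0,0,0]},{"hand": 0,"xyz": [-3.14,0.0,-0.08],"delta_rot": [0,0,0]}]}}

```text
clock: 7.43
position: [461.1, -151.6, 216.9]
ee_rot: [0.771, 0.636, 0.002, -0.001]
contact_force: [-0.9, 11.8, 7.2]
gripper_width: 23.2
```

```bash
python3 - <<'E'
from h import *
st()
p=get_image('side'); cv2.imwrite('pics/c6.png',cv2.resize(p['frame'][120:300,160:360],None,fx=3.3,fy=3.3,interpolation=cv2.INTER_CUBIC)[:590])
st()
E
```

```text
clock 7.433
joints [0.016, 0.179, -0.379, -0.004, -1.01, -1.775]
joint_vel [-0.161, 0.032, -0.003, 0.001, 0.035, 0.156]
joint_efforts [-4.569, -23.45, 15.106, 5.57, 0.291, -0.221]
position [461.117, -151.555, 216.878]
ee_rot [0.771, 0.636, 0.002, -0.001]
contact_force [-0.864, 11.831, 7.199]
wrist_torque [3.197, 0.319, 0.127]
gripper_width 23.185
clock 7.483
joints [0.014, 0.179, -0.38, -0.003, -1.009, -1.775]
joint_vel [0.009, -0.0, -0.006, 0.011, -0.003, -0.026]
joint_efforts [-3.179, -24.464, 15.539, 4.622, 0.194, -0.069]
position [460.904, -152.574, 216.614]
ee_rot [0.772, 0.636, 0.002, -0.0]
contact_force [-1.154, 7.578, 5.692]
wrist_torque [2.222, 0.167, 0.094]
gripper_width 23.402
```

View pics/c6.png

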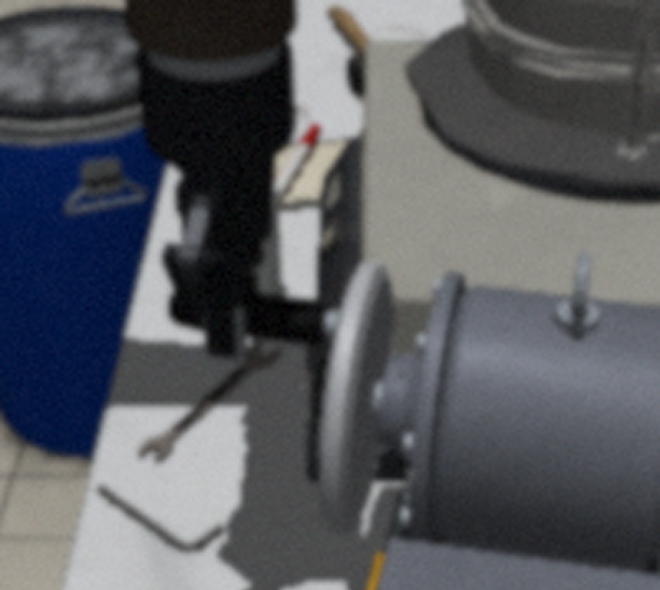

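Emit:
{"method": "apply_moves", "body": {"steps": [{"hand": 0,"xyz": [-0.6,0.0,0.18],"delta_rot": [0,0,0]},{"hand": 0,"xyz": [-1.17,0.0,0.42],"delta_rot": [0,0,0]},{"hand": 0,"xyz": [-1.72,0.0,0.72],"delta_rot": [0,0,0]},{"hand": 0,"xyz": [-2.23,0.0,1.07],"delta_rot": [0,0,0]},{"hand": 0,"xyz": [-2.71,0.0,1.48],"delta_rot": [0,0,0]}]}}

```text
clock: 7.9
position: [455.8, -178.9, 202.1]
ee_rot: [0.771, 0.636, 0.002, -0.0]
contact_force: [-0.2, 8.6, 7.9]
gripper_width: 23.2
```

Emit:
{"method": "apply_moves", "body": {"steps": [{"hand": 0,"xyz": [-0.43,0.0,0.45],"delta_rot": [0,0,0]},{"hand": 0,"xyz": [-0.81,0.0,0.95],"delta_rot": [0,0,0]},{"hand": 0,"xyz": [-1.14,0.0,1.48],"delta_rot": [0,0,0]},{"hand": 0,"xyz": [-1.4,0.0,2.04],"delta_rot": [0,0,0]},{"hand": 0,"xyz": [-1.61,0.0,2.63],"delta_rot": [0,0,0]}]}}

```text
clock: 8.32
position: [452.7, -195.1, 175.6]
ee_rot: [0.772, 0.636, 0.001, 0.0]
contact_force: [-0.8, 7.2, 6.4]
gripper_width: 22.9
```

```bash
python3 - <<'E'
from h import *
s=telemetry.read_state(); print(s['contact_force'],s['position'],s['wrist_torque'])
E
for i in "1.28 1.8" "1.8 2.32" "2.32 2.84" "2.84 3.36" "3.36 3.88" "3.88 4.4" "4.4 4.92" "4.92 5.44" "5.44 5.96" "5.96 6.48"; do echo; python3 t.py $i 5; done
```

```text
[-0.75640174  7.17413495  6.43747094] [ 452.66319363 -195.07712184  175.5644434 ] [2.14933883 0.20678072 0.12314276]

{"hand": 0, "xyz": [-0.15, 0.0, 0.61], "delta_rot": [0, 0, 0]}, {"hand": 0, "xyz": [-0.23, 0.0, 1.22], "delta_rot": [0, 0, 0]}, {"hand": 0, "xyz": [-0.25, 0.0, 1.85], "delta_rot": [0, 0, 0]}, {"hand": 0, "xyz": [-0.2, 0.0, 2.47], "delta_rot": [0, 0, 0]}, {"hand": 0, "xyz": [-0.09, 0.0, 3.08], "delta_rot": [0, 0, 0]}

{"hand": 0, "xyz": [0.17, 0.0, 0.6], "delta_rot": [0, 0, 0]}, {"hand": 0, "xyz": [0.41, 0.0, 1.18], "delta_rot": [0, 0, 0]}, {"hand": 0, "xyz": [0.7, 0.0, 1.73], "delta_rot": [0, 0, 0]}, {"hand": 0, "xyz": [1.05, 0.0, 2.24], "delta_rot": [0, 0, 0]}, {"hand": 0, "xyz": [1.45, 0.0, 2.72], "delta_rot": [0, 0, 0]}

{"hand": 0, "xyz": [0.45, 0.0, 0.43], "delta_rot": [0, 0, 0]}, {"hand": 0, "xyz": [0.94, 0.0, 0.82], "delta_rot": [0, 0, 0]}, {"hand": 0, "xyz": [1.47, 0.0, 1.15], "delta_rot": [0, 0, 0]}, {"hand": 0, "xyz": [2.03, 0.0, 1.43], "delta_rot": [0, 0, 0]}, {"hand": 0, "xyz": [2.61, 0.0, 1.64], "delta_rot": [0, 0, 0]}

{"hand": 0, "xyz": [0.6, 0.0, 0.15]
[... 1506 characters left out ...]
 "xyz": [-1.39, 0.0, -2.75], "delta_rot": [0, 0, 0]}

{"hand": 0, "xyz": [-0.44, 0.0, -0.44], "delta_rot": [0, 0, 0]}, {"hand": 0, "xyz": [-0.92, 0.0, -0.84], "delta_rot": [0, 0, 0]}, {"hand": 0, "xyz": [-1.44, 0.0, -1.18], "delta_rot": [0, 0, 0]}, {"hand": 0, "xyz": [-1.99, 0.0, -1.47], "delta_rot": [0, 0, 0]}, {"hand": 0, "xyz": [-2.58, 0.0, -1.7], "delta_rot": [0, 0, 0]}

{"hand": 0, "xyz": [-0.6, 0.0, -0.17], "delta_rot": [0, 0, 0]}, {"hand": 0, "xyz": [-1.22, 0.0, -0.27], "delta_rot": [0, 0, 0]}, {"hand": 0, "xyz": [-1.84, 0.0, -0.31], "delta_rot": [0, 0, 0]}, {"hand": 0, "xyz": [-2.46, 0.0, -0.28], "delta_rot": [0, 0, 0]}, {"hand": 0, "xyz": [-3.08, 0.0, -0.19], "delta_rot": [0, 0, 0]}
```

Emit:
{"method": "apply_moves", "body": {"steps": [{"hand": 0,"xyz": [-0.15,0.0,0.61],"delta_rot": [0,0,0]},{"hand": 0,"xyz": [-0.23,0.0,1.22],"delta_rot": [0,0,0]},{"hand": 0,"xyz": [-0.25,0.0,1.85],"delta_rot": [0,0,0]},{"hand": 0,"xyz": [-0.2,0.0,2.47],"delta_rot": [0,0,0]},{"hand": 0,"xyz": [-0.09,0.0,3.08],"delta_rot": [0,0,0]}]}}

```text
clock: 8.73
position: [452.5, -196.0, 144.7]
ee_rot: [0.772, 0.636, 0.001, 0.0]
contact_force: [-1.3, 7.4, 8.5]
gripper_width: 22.9
```

Emit:
{"method": "apply_moves", "body": {"steps": [{"hand": 0,"xyz": [0.17,0.0,0.6],"delta_rot": [0,0,0]},{"hand": 0,"xyz": [0.41,0.0,1.18],"delta_rot": [0,0,0]},{"hand": 0,"xyz": [0.7,0.0,1.73],"delta_rot": [0,0,0]},{"hand": 0,"xyz": [1.05,0.0,2.24],"delta_rot": [0,0,0]},{"hand": 0,"xyz": [1.45,0.0,2.72],"delta_rot": [0,0,0]}]}}

```text
clock: 9.15
position: [455.2, -182.0, 117.7]
ee_rot: [0.772, 0.636, 0.001, 0.0]
contact_force: [-1.0, 5.1, 10.7]
gripper_width: 23.1
```

Emit:
{"method": "apply_moves", "body": {"steps": [{"hand": 0,"xyz": [0.45,0.0,0.43],"delta_rot": [0,0,0]},{"hand": 0,"xyz": [0.94,0.0,0.82],"delta_rot": [0,0,0]},{"hand": 0,"xyz": [1.47,0.0,1.15],"delta_rot": [0,0,0]},{"hand": 0,"xyz": [2.03,0.0,1.43],"delta_rot": [0,0,0]},{"hand": 0,"xyz": [2.61,0.0,1.64],"delta_rot": [0,0,0]}]}}

```text
clock: 9.57
position: [460.1, -156.9, 101.3]
ee_rot: [0.772, 0.636, 0.0, 0.0]
contact_force: [-2.1, -0.3, 8.4]
gripper_width: 23.4
```

```bash
python3 - <<'E'
from h import *
p=get_image('side'); cv2.imwrite('pics/c7.png',cv2.resize(p['frame'][120:300,160:360],None,fx=3.3,fy=3.3,interpolation=cv2.INTER_CUBIC)[:590])
st()
E
```

```text
clock 9.617
joints [0.008, 0.329, -0.528, -0.0, -0.714, -1.77]
joint_vel [-0.009, -0.003, 0.009, -0.016, -0.008, 0.027]
joint_efforts [-2.755, -27.626, 11.966, 3.403, 0.248, -0.107]
position [460.225, -155.992, 100.949]
ee_rot [0.771, 0.636, 0.0, 0.0]
contact_force [-1.281, 4.902, 7.092]
wrist_torque [1.357, 0.283, 0.087]
gripper_width 22.928
```

View pics/c7.png

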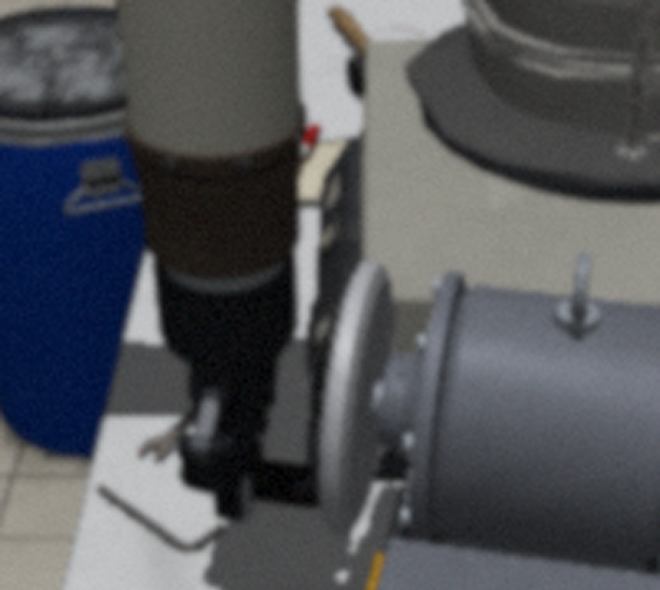

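Emit:
{"method": "apply_moves", "body": {"steps": [{"hand": 0,"xyz": [0.6,0.0,0.15],"delta_rot": [0,0,0]},{"hand": 0,"xyz": [1.22,0.0,0.24],"delta_rot": [0,0,0]},{"hand": 0,"xyz": [1.84,0.0,0.27],"delta_rot": [0,0,0]},{"hand": 0,"xyz": [2.47,0.0,0.23],"delta_rot": [0,0,0]},{"hand": 0,"xyz": [3.08,0.0,0.13],"delta_rot": [0,0,0]}]}}

```text
clock: 10.03
position: [465.9, -126.7, 99.5]
ee_rot: [0.772, 0.636, 0.0, 0.0]
contact_force: [-0.1, -3.3, 3.9]
gripper_width: 22.8
```

Emit:
{"method": "apply_moves", "body": {"steps": [{"hand": 0,"xyz": [0.6,0.0,-0.17],"delta_rot": [0,0,0]},{"hand": 0,"xyz": [1.18,0.0,-0.39],"delta_rot": [0,0,0]},{"hand": 0,"xyz": [1.74,0.0,-0.68],"delta_rot": [0,0,0]},{"hand": 0,"xyz": [2.26,0.0,-1.02],"delta_rot": [0,0,0]},{"hand": 0,"xyz": [2.74,0.0,-1.42],"delta_rot": [0,0,0]}]}}

```text
clock: 10.45
position: [471.2, -99.3, 113.5]
ee_rot: [0.772, 0.636, 0.0, 0.0]
contact_force: [3.0, -4.5, -2.5]
gripper_width: 23.4
```

Emit:
{"method": "apply_moves", "body": {"steps": [{"hand": 0,"xyz": [0.44,0.0,-0.44],"delta_rot": [0,0,0]},{"hand": 0,"xyz": [0.83,0.0,-0.93],"delta_rot": [0,0,0]},{"hand": 0,"xyz": [1.17,0.0,-1.45],"delta_rot": [0,0,0]},{"hand": 0,"xyz": [1.45,0.0,-2.01],"delta_rot": [0,0,0]},{"hand": 0,"xyz": [1.67,0.0,-2.59],"delta_rot": [0,0,0]}]}}

```text
clock: 10.87
position: [474.4, -82.6, 139.5]
ee_rot: [0.772, 0.636, 0.001, -0.0]
contact_force: [5.4, -1.3, -5.9]
gripper_width: 23.8
```

Emit:
{"method": "apply_moves", "body": {"steps": [{"hand": 0,"xyz": [0.16,0.0,-0.6],"delta_rot": [0,0,0]},{"hand": 0,"xyz": [0.26,0.0,-1.22],"delta_rot": [0,0,0]},{"hand": 0,"xyz": [0.29,0.0,-1.84],"delta_rot": [0,0,0]},{"hand": 0,"xyz": [0.26,0.0,-2.46],"delta_rot": [0,0,0]},{"hand": 0,"xyz": [0.16,0.0,-3.08],"delta_rot": [0,0,0]}]}}

```text
clock: 11.28
position: [474.8, -80.7, 170.0]
ee_rot: [0.772, 0.636, 0.001, -0.0]
contact_force: [7.0, 1.4, -9.1]
gripper_width: 23.0
```

Emit:
{"method": "apply_moves", "body": {"steps": [{"hand": 0,"xyz": [-0.16,0.0,-0.6],"delta_rot": [0,0,0]},{"hand": 0,"xyz": [-0.38,0.0,-1.19],"delta_rot": [0,0,0]},{"hand": 0,"xyz": [-0.66,0.0,-1.74],"delta_rot": [0,0,0]},{"hand": 0,"xyz": [-1.0,0.0,-2.27],"delta_rot": [0,0,0]},{"hand": 0,"xyz": [-1.39,0.0,-2.75],"delta_rot": [0,0,0]}]}}

```text
clock: 11.7
position: [472.3, -93.5, 197.2]
ee_rot: [0.772, 0.636, 0.002, -0.001]
contact_force: [7.0, 5.2, -8.1]
gripper_width: 23.3
```

Emit:
{"method": "apply_moves", "body": {"steps": [{"hand": 0,"xyz": [-0.44,0.0,-0.44],"delta_rot": [0,0,0]},{"hand": 0,"xyz": [-0.92,0.0,-0.84],"delta_rot": [0,0,0]},{"hand": 0,"xyz": [-1.44,0.0,-1.18],"delta_rot": [0,0,0]},{"hand": 0,"xyz": [-1.99,0.0,-1.47],"delta_rot": [0,0,0]},{"hand": 0,"xyz": [-2.58,0.0,-1.7],"delta_rot": [0,0,0]}]}}

```text
clock: 12.12
position: [467.6, -117.8, 214.6]
ee_rot: [0.772, 0.636, 0.003, -0.001]
contact_force: [4.7, 11.8, -3.8]
gripper_width: 23.6
```

Emit:
{"method": "apply_moves", "body": {"steps": [{"hand": 0,"xyz": [-0.6,0.0,-0.17],"delta_rot": [0,0,0]},{"hand": 0,"xyz": [-1.22,0.0,-0.27],"delta_rot": [0,0,0]},{"hand": 0,"xyz": [-1.84,0.0,-0.31],"delta_rot": [0,0,0]},{"hand": 0,"xyz": [-2.46,0.0,-0.28],"delta_rot": [0,0,0]},{"hand": 0,"xyz": [-3.08,0.0,-0.19],"delta_rot": [0,0,0]}]}}

```text
clock: 12.53
position: [461.7, -148.3, 217.6]
ee_rot: [0.771, 0.636, 0.003, -0.001]
contact_force: [1.8, 12.3, 3.2]
gripper_width: 23.7
```

```bash
cat > fit.py <<'E'
from h import *
from scipy.optimize import least_squares
D=np.array([[461.1,-151.6,216.9,-.9,11.8,7.2],[455.8,-178.9,202.1,-.2,8.6,7.9],[452.7,-195.1,175.6,-.8,7.2,6.4],[452.5,-196,144.7,-1.3,7.4,8.5],[455.2,-182,117.7,-1,5.1,10.7],[460.1,-156.9,101.3,-2.1,-.3,8.4],[465.9,-126.7,99.5,-.1,-3.3,3.9],[471.2,-99.3,113.5,3,-4.5,-2.5],[474.4,-82.6,139.5,5.4,-1.3,-5.9],[474.8,-80.7,170,7,1.4,-9.1],[472.3,-93.5,197.2,7,5.2,-8.1],[467.6,-117.8,214.6,4.7,11.8,-3.8],[461.7,-148.3,217.6,1.8,12.3,3.2]])
def ana(D,sgn=1,fr=None):
    u=D[:,:3]@l; z=D[:,2]
    A=np.column_stack([2*u,2*z,np.ones(len(u))]); c=np.linalg.lstsq(A,u*u+z*z,rcond=None)[0]
    r=np.sqrt(c[2]+c[0]**2+c[1]**2); print('centre',c[:2],'r',r)
    th=np.arctan2(-(u-c[0]),z-c[1])
    # clockwise tangent: dpos/dth = -cos l - sin z
    Ft=-(-(np.cos(th))*(D[:,3:]@l)-np.sin(th)*D[:,5])  # force arm applies clockwise
    T=Ft*.06
    print(np.round(np.c_[th,T],2).tolist())
    M=np.column_stack([np.ones(len(th)),np.cos(th),np.sin(th)])
    k=np.linalg.lstsq(M,T,rcond=None)[0]; print('fric',k[0],'amp',np.hypot(k[1],k[2]),'resid',np.std(M@k-T))
    # weight at angle th+b from up: gravity torque clockwise = mgr sin(th+b); arm T = f - G sin(th+b)
    b=np.arctan2(-k[1],-k[2]); print('b',b,'target theta',np.angle(np.exp(1j*(np.pi-b))))
    return c,th,T
if __name__=='__main__': ana(D)
E
python3 fit.py
```

```text
centre [-47.5494032  158.35413066] r 60.070104600016684
[[0.22, 0.76], [0.75, 0.69], [1.28, 0.49], [1.8, 0.4], [2.31, 0.28], [2.83, 0.2], [-2.94, 0.14], [-2.41, 0.27], [-1.89, 0.34], [-1.38, 0.57], [-0.87, 0.62], [-0.36, 0.78], [0.17, 0.77]]
fric 0.4655996886580609 amp 0.30032140715787053 resid 0.02992288016196149
b -1.5455216137398649 target theta -1.5960710398499283
```

```bash
for i in "6.48 5.96" "5.96 5.44" "5.44 4.92" "4.92 4.4" "4.4 3.88" "3.88 3.36"; do echo; python3 t.py $i 5; done
```

```text
{"hand": 0, "xyz": [0.62, 0.0, -0.09], "delta_rot": [0, 0, 0]}, {"hand": 0, "xyz": [1.24, 0.0, -0.12], "delta_rot": [0, 0, 0]}, {"hand": 0, "xyz": [1.86, 0.0, -0.08], "delta_rot": [0, 0, 0]}, {"hand": 0, "xyz": [2.48, 0.0, 0.03], "delta_rot": [0, 0, 0]}, {"hand": 0, "xyz": [3.08, 0.0, 0.19], "delta_rot": [0, 0, 0]}

{"hand": 0, "xyz": [0.58, 0.0, 0.23], "delta_rot": [0, 0, 0]}, {"hand": 0, "xyz": [1.13, 0.0, 0.52], "delta_rot": [0, 0, 0]}, {"hand": 0, "xyz": [1.65, 0.0, 0.86], "delta_rot": [0, 0, 0]}, {"hand": 0, "xyz": [2.14, 0.0, 1.26], "delta_rot": [0, 0, 0]}, {"hand": 0, "xyz": [2.58, 0.0, 1.7], "delta_rot": [0, 0, 0]}

{"hand": 0, "xyz": [0.39, 0.0, 0.49], "delta_rot": [0, 0, 0]}, {"hand": 0, "xyz": [0.73, 0.0, 1.01], "delta_rot": [0, 0, 0]}, {"hand": 0, "xyz": [1.01, 0.0, 1.57], "delta_rot": [0, 0, 0]}, {"hand": 0, "xyz": [1.23, 0.0, 2.15], "delta_rot": [0, 0, 0]}, {"hand": 0, "xyz": [1.39, 0.0, 2.75], "delta_rot": [0, 0, 0]}

{"hand": 0, "xyz": [0.1, 0.0, 0.62], "delta_rot": [0, 0, 0]}, {"hand": 0, "xyz": [0.13, 0.0, 1.24], "delta_rot": [0, 0, 0]}, {"hand": 0, "xyz": [0.1, 0.0, 1.86], "delta_rot": [0, 0, 0]}, {"hand": 0, "xyz": [-0.0, 0.0, 2.48], "delta_rot": [0, 0, 0]}, {"hand": 0, "xyz": [-0.16, 0.0, 3.08], "delta_rot": [0, 0, 0]}

{"hand": 0, "xyz": [-0.22, 0.0, 0.58], "delta_rot": [0, 0, 0]}, {"hand": 0, "xyz": [-0.5, 0.0, 1.14], "delta_rot": [0, 0, 0]}, {"hand": 0, "xyz": [-0.84, 0.0, 1.66], "delta_rot": [0, 0, 0]}, {"hand": 0, "xyz": [-1.23, 0.0, 2.15], "delta_rot": [0, 0, 0]}, {"hand": 0, "xyz": [-1.67, 0.0, 2.59], "delta_rot": [0, 0, 0]}

{"hand": 0, "xyz": [-0.48, 0.0, 0.4], "delta_rot": [0, 0, 0]}, {"hand": 0, "xyz": [-1.0, 0.0, 0.74], "delta_rot": [0, 0, 0]}, {"hand": 0, "xyz": [-1.56, 0.0, 1.03], "delta_rot": [0, 0, 0]}, {"hand": 0, "xyz": [-2.14, 0.0, 1.25], "delta_rot": [0, 0, 0]}, {"hand": 0, "xyz": [-2.74, 0.0, 1.42], "delta_rot": [0, 0, 0]}
```

Emit:
{"method": "apply_moves", "body": {"steps": [{"hand": 0,"xyz": [0.62,0.0,-0.09],"delta_rot": [0,0,0]},{"hand": 0,"xyz": [1.24,0.0,-0.12],"delta_rot": [0,0,0]},{"hand": 0,"xyz": [1.86,0.0,-0.08],"delta_rot": [0,0,0]},{"hand": 0,"xyz": [2.48,0.0,0.03],"delta_rot": [0,0,0]},{"hand": 0,"xyz": [3.08,0.0,0.19],"delta_rot": [0,0,0]}]}}

```text
clock: 12.95
position: [467.1, -120.4, 215.5]
ee_rot: [0.772, 0.636, 0.0, 0.001]
contact_force: [1.8, -2.2, 2.9]
gripper_width: 23.4
```

Emit:
{"method": "apply_moves", "body": {"steps": [{"hand": 0,"xyz": [0.58,0.0,0.23],"delta_rot": [0,0,0]},{"hand": 0,"xyz": [1.13,0.0,0.52],"delta_rot": [0,0,0]},{"hand": 0,"xyz": [1.65,0.0,0.86],"delta_rot": [0,0,0]},{"hand": 0,"xyz": [2.14,0.0,1.26],"delta_rot": [0,0,0]},{"hand": 0,"xyz": [2.58,0.0,1.7],"delta_rot": [0,0,0]}]}}

```text
clock: 13.37
position: [472.1, -94.6, 198.4]
ee_rot: [0.771, 0.636, 0.001, 0.0]
contact_force: [2.1, -0.7, 4.9]
gripper_width: 23.3
```

Emit:
{"method": "apply_moves", "body": {"steps": [{"hand": 0,"xyz": [0.39,0.0,0.49],"delta_rot": [0,0,0]},{"hand": 0,"xyz": [0.73,0.0,1.01],"delta_rot": [0,0,0]},{"hand": 0,"xyz": [1.01,0.0,1.57],"delta_rot": [0,0,0]},{"hand": 0,"xyz": [1.23,0.0,2.15],"delta_rot": [0,0,0]},{"hand": 0,"xyz": [1.39,0.0,2.75],"delta_rot": [0,0,0]}]}}

```text
clock: 13.78
position: [474.8, -80.8, 170.8]
ee_rot: [0.771, 0.636, 0.001, 0.0]
contact_force: [0.7, -0.2, 6.4]
gripper_width: 22.9
```

Emit:
{"method": "apply_moves", "body": {"steps": [{"hand": 0,"xyz": [0.1,0.0,0.62],"delta_rot": [0,0,0]},{"hand": 0,"xyz": [0.13,0.0,1.24],"delta_rot": [0,0,0]},{"hand": 0,"xyz": [0.1,0.0,1.86],"delta_rot": [0,0,0]},{"hand": 0,"xyz": [0.0,0.0,2.48],"delta_rot": [0,0,0]},{"hand": 0,"xyz": [-0.16,0.0,3.08],"delta_rot": [0,0,0]}]}}

```text
clock: 14.2
position: [474.5, -82.4, 140.0]
ee_rot: [0.771, 0.636, 0.001, 0.0]
contact_force: [1.3, 2.3, 7.9]
gripper_width: 23.3
```

Emit:
{"method": "apply_moves", "body": {"steps": [{"hand": 0,"xyz": [-0.22,0.0,0.58],"delta_rot": [0,0,0]},{"hand": 0,"xyz": [-0.5,0.0,1.14],"delta_rot": [0,0,0]},{"hand": 0,"xyz": [-0.84,0.0,1.66],"delta_rot": [0,0,0]},{"hand": 0,"xyz": [-1.23,0.0,2.15],"delta_rot": [0,0,0]},{"hand": 0,"xyz": [-1.67,0.0,2.59],"delta_rot": [0,0,0]}]}}

```text
clock: 14.62
position: [471.4, -98.4, 114.3]
ee_rot: [0.771, 0.636, 0.001, 0.0]
contact_force: [0.1, 4.8, 10.3]
gripper_width: 23.2
```

Emit:
{"method": "apply_moves", "body": {"steps": [{"hand": 0,"xyz": [-0.48,0.0,0.4],"delta_rot": [0,0,0]},{"hand": 0,"xyz": [-1.0,0.0,0.74],"delta_rot": [0,0,0]},{"hand": 0,"xyz": [-1.56,0.0,1.03],"delta_rot": [0,0,0]},{"hand": 0,"xyz": [-2.14,0.0,1.25],"delta_rot": [0,0,0]},{"hand": 0,"xyz": [-2.74,0.0,1.42],"delta_rot": [0,0,0]}]}}

```text
clock: 15.03
position: [466.3, -124.7, 100.0]
ee_rot: [0.771, 0.636, 0.002, -0.0]
contact_force: [1.0, 10.5, 9.3]
gripper_width: 23.3
```

```bash
python3 - <<'E'
from fit import *
E=np.array([[467.1,-120.4,215.5,1.8,-2.2,2.9],[472.1,-94.6,198.4,2.1,-.7,4.9],[474.8,-80.8,170.8,.7,-.2,6.4],[474.5,-82.4,140,1.3,2.3,7.9],[471.4,-98.4,114.3,.1,4.8,10.3],[466.3,-124.7,100,1,10.5,9.3]])
ana(D);ana(E)
E
python3 t.py 3.36 4.0 6; python3 t.py 4.0 4.7 7
```

```text
centre [-47.5494032  158.35413066] r 60.070104600016684
[[0.22, 0.76], [0.75, 0.69], [1.28, 0.49], [1.8, 0.4], [2.31, 0.28], [2.83, 0.2], [-2.94, 0.14], [-2.41, 0.27], [-1.89, 0.34], [-1.38, 0.57], [-0.87, 0.62], [-0.36, 0.78], [0.17, 0.77]]
fric 0.4655996886580609 amp 0.30032140715787053 resid 0.02992288016196149
b -1.5455216137398649 target theta -1.5960710398499283
centre [-47.47033441 158.35211542] r 60.02987567062657
[[-0.31, -0.16], [-0.84, -0.23], [-1.36, -0.38], [-1.88, -0.5], [-2.39, -0.63], [-2.91, -0.74]]
fric -0.4543307405533655 amp 0.295522087870837 resid 0.01253999149663291
b -1.4419899292214695 target theta -1.6996027243683243
{"hand": 0, "xyz": [0.62, 0.0, -0.17], "delta_rot": [0, 0, 0]}, {"hand": 0, "xyz": [1.21, 0.0, -0.41], "delta_rot": [0, 0, 0]}, {"hand": 0, "xyz": [1.78, 0.0, -0.71], "delta_rot": [0, 0, 0]}, {"hand": 0, "xyz": [2.31, 0.0, -1.06], "delta_rot": [0, 0, 0]}, {"hand": 0, "xyz": [2.8, 0.0, -1.47], "delta_rot": [0, 0, 0]}, {"hand": 0, "xyz": [3.24, 0.0, -1.94], "delta_rot": [0, 0, 0]}
{"hand": 0, "xyz": [0.37, 0.0, -0.47], "delta_rot": [0, 0, 0]}, {"hand": 0, "xyz": [0.69, 0.0, -0.98], "delta_rot": [0, 0, 0]}, {"hand": 0, "xyz": [0.96, 0.0, -1.52], "delta_rot": [0, 0, 0]}, {"hand": 0, "xyz": [1.17, 0.0, -2.08], "delta_rot": [0, 0, 0]}, {"hand": 0, "xyz": [1.32, 0.0, -2.66], "delta_rot": [0, 0, 0]}, {"hand": 0, "xyz": [1.42, 0.0, -3.25], "delta_rot": [0, 0, 0]}, {"hand": 0, "xyz": [1.46, 0.0, -3.85], "delta_rot": [0, 0, 0]}
```

Emit:
{"method": "apply_moves", "body": {"steps": [{"hand": 0,"xyz": [0.62,0.0,-0.17],"delta_rot": [0,0,0]},{"hand": 0,"xyz": [1.21,0.0,-0.41],"delta_rot": [0,0,0]},{"hand": 0,"xyz": [1.78,0.0,-0.71],"delta_rot": [0,0,0]},{"hand": 0,"xyz": [2.31,0.0,-1.06],"delta_rot": [0,0,0]},{"hand": 0,"xyz": [2.8,0.0,-1.47],"delta_rot": [0,0,0]},{"hand": 0,"xyz": [3.24,0.0,-1.94],"delta_rot": [0,0,0]}]}}

```text
clock: 15.53
position: [472.1, -94.4, 118.5]
ee_rot: [0.772, 0.636, 0.0, 0.0]
contact_force: [5.7, -4.7, -2.0]
gripper_width: 23.3
```

Emit:
{"method": "apply_moves", "body": {"steps": [{"hand": 0,"xyz": [0.37,0.0,-0.47],"delta_rot": [0,0,0]},{"hand": 0,"xyz": [0.69,0.0,-0.98],"delta_rot": [0,0,0]},{"hand": 0,"xyz": [0.96,0.0,-1.52],"delta_rot": [0,0,0]},{"hand": 0,"xyz": [1.17,0.0,-2.08],"delta_rot": [0,0,0]},{"hand": 0,"xyz": [1.32,0.0,-2.66],"delta_rot": [0,0,0]},{"hand": 0,"xyz": [1.42,0.0,-3.25],"delta_rot": [0,0,0]},{"hand": 0,"xyz": [1.44,0.0,-3.5],"delta_rot": [0,0,0]},{"hand": 0,"xyz": [1.44,0.0,-3.5],"delta_rot": [0,0,0]},{"hand": 0,"xyz": [1.44,0.0,-3.5],"delta_rot": [0,0,0]},{"hand": 0,"xyz": [1.44,0.0,-3.5],"delta_rot": [0,0,0]},{"hand": 0,"xyz": [1.44,0.0,-3.5],"delta_rot": [0,0,0]},{"hand": 0,"xyz": [1.44,0.0,-3.5],"delta_rot": [0,0,0]}]}}

```text
clock: 16.53
position: [475.0, -79.8, 153.3]
ee_rot: [0.772, 0.636, 0.001, -0.0]
contact_force: [5.9, 0.2, -1.1]
gripper_width: 23.3
```

```bash
python3 - <<'E'
from h import *
s=st()
p=np.array(s['position']); u=p@l+47.5; z=p[2]-158.35; print('theta',np.arctan2(-u,z),np.hypot(u,z))
for n in ['side','top']:
    p=show(n,n+'9.png')
    for k in ['door_hinge','door_push','handle_grip','wash_bottle','hex_key','wrench_13','star_knob']:
        r=nets.pinpoint(p,k); print(n,k,[(np.round(q['xyz'],1).tolist(),round(q['confidence'],2)) for q in r[:1]])
s=st()
E
```

```text
clock 16.533
joints [0.171, 0.247, -0.477, -0.001, -0.846, -1.933]
joint_vel [-0.0, -0.001, -0.0, 0.0, 0.002, -0.002]
joint_efforts [-1.225, -29.306, 12.912, 3.156, -1.46, -0.078]
position [474.951, -79.806, 153.35]
ee_rot [0.772, 0.636, 0.001, -0.0]
contact_force [5.944, 0.238, -1.124]
wrist_torque [0.451, -1.387, 0.083]
gripper_width 23.317
theta -1.6542351902131838 59.99416359212473
side door_hinge [([525.4, -350.0, 112.9], 0.78)]
side door_push [([533.6, -291.5, 120.4], 0.47)]
side handle_grip [([419.8, 28.3, 0.3], 0.52)]
side wash_bottle [([428.4, 167.1, 0.3], 0.73)]
side hex_key [([394.2, -91.4, -3.0], 0.41)]
side wrench_13 [([417.2, 27.8, -0.2], 0.49)]
side star_knob [([410.3, -324.7, 0.2], 0.59)]
top door_hinge [([525.2, -349.3, 117.0], 0.55)]
top door_push [([534.2, -294.7, 119.6], 0.77)]
top handle_grip []
top wash_bottle []
top hex_key [([393.6, -85.2, -0.2], 0.43)]
top wrench_13 [([417.4, 32.2, -1.5], 0.62)]
top star_knob [([414.4, -327.7, 2.2], 0.67)]
clock 17.333
joints [0.171, 0.247, -0.477, -0.001, -0.846, -1.933]
joint_vel [-0.001, 0.001, -0.001, -0.001, 0.001, -0.0]
joint_efforts [-1.237, -29.307, 12.913, 3.158, -1.46, -0.079]
position [474.947, -79.81, 153.361]
ee_rot [0.772, 0.636, 0.001, -0.0]
contact_force [5.857, 1.056, -3.645]
wrist_torque [0.386, -1.377, 0.08]
gripper_width 23.087
```

View pics/side9.png

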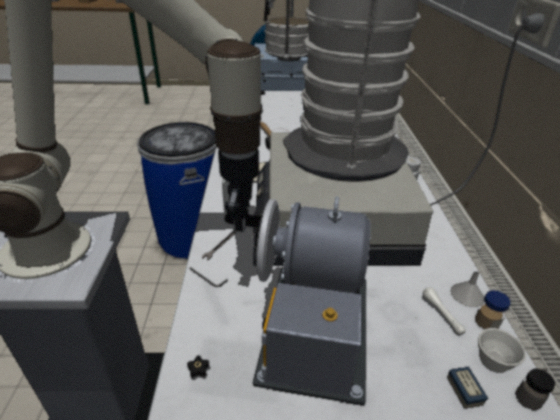

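```bash
python3 -c "
from bench import workorder
print(workorder.job_done())"
```

```text
the job is handed in; nothing more can be done
None
```

I shut the guard door, turned the handwheel once right round, and brought the heavy side down. The job is handed in with the gripper still holding the handle; the hand-in itself gave no verdict.

- **Door:** I pushed it until it stopped dead at 25 N with no further movement. The last pictures put it at the shut angle, to within what the networks can resolve, so I could not measure its seating below 0.02 rad directly.
- **Turn:** I gripped the handle and took the wheel clockwise from about -0.29 to 6.45 rad, reading the resisting torque at 13 places. I then checked over a half turn back.
- **Heavy side:** The forward sweep puts it straight down with the handle at -1.60 rad, and the reverse sweep at -1.70 rad. These differ by 0.1 rad, so I stopped between them at -1.654 rad (handle at the left). The tolerance is 0.30 rad.
- **Final state:** The arm was still, and the jaws were closed on the handle at 23 mm. All four loose items still read within a few millimetres of where they started. The clock read 17.3 s at my last check, before hand-in.
- **Check that failed:** In the last pictures the network did not find the handle. The side view mistook the spanner for it, and the top view was blocked by the arm. The final handle angle therefore comes from the arm's own position, which fitted a 60.0 mm circle, matching the handle's 60 mm radius.

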